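# Put the short tube into the case and slide the shutter home

## Robot

A 6-joint arm with a two-finger parallel gripper is mounted at the origin on a cart in front of the work surface, level with it; the furniture and walls round the work are solid. World frame = base frame: x ahead of the robot, y to its left, z up, the work surface at z = 0. Lengths are in m, angles in rad, forces in N, time in s.
With the tool pointing down it reaches from about 0.25 to 0.775 m from the base axis. Payload 4 kg.
Tool frame: the origin (TCP) lies at the very end of the fingers, on their centre line; the grasp point (between the pads) lies 19 mm behind it; z points along the fingers, y is the line along which they close (so a half turn about z gives the same grasp; the last joint's range is limited). The gripper opens to 85 mm and grips with 20 to 120 N. Pads are 22 mm wide; open, the fingers measure 114 mm over their backs; the gripper's body (76 mm by 85 mm) begins 54 mm behind the grasp point. The pads swing forward as they close: fully open they stand 13 mm farther back than shut.
Start: joints at [-0.103, 0.087, 1.371, -0, 1.684, -0.103], TCP at [0.55, -0, 0.208] pointing down, gripper open.
Joint ranges: [-3.1, 3.1], [-0.76, 2.03], [0.27, 2.55], [-1.08, 4.22], [0.17, 2.65], [-2.57, 2.57]. Speed limits (rad/s): [2.79, 2.79, 3.14, 3.14, 3.14, 3.14].

## Interface

Orientations are given as a unit quaternion [w, x, y, z].
In Python, from plant import manip gives the robot as it stands.
- The arm moves only by the tool move_arm, never from a script. Its arguments are lists of equal length, an entry for each row: "offset": the shift along the tool's x, y, z in mm, a list of three; "dr": the turn, a rotation vector about the tool's x, y, z in degrees, a list of three; "hand": the closure in counts, from 0 (fully open) to 255 (shut). A call has 1 to 12 rows; each row shifts and turns the commanded pose from where the row before left it, along the tool's axes as they then stand; what a row does not reach is not made up. A row lasts 1/8 s, in which the tool goes at most 62.5 mm and 10.7 degrees, less where a joint would pass 70% of its speed; a pose out of reach is approached as far as the arm can. A call is refused whole if a number of a shift passes 62.5 or a number of a turn 10.7, either way. A call with a gripper value outside its range is refused whole. The fingers move at their own pace and stop on an object; the grip force is fixed at half the most. Time passes only in rows, so rows that do not move let the fingers close. It gives the time, the measured TCP pose, the force, the opening and the grip force at its end, in the units of the state.
- manip.read_state(): the state, without advancing time (a new reading comes with each control period).
- manip.snapshot(name): name is "scene" or "side" or "wrist"; returns (picture, depth): 420x560x3 uint8, red, green, blue; 420x560 float32, m along the optical axis (not along the pixel's ray), 0 where there is no reading.
- manip.get_calibration(name): a dict with "mtx" (3x3 intrinsics, pixels), "distortion" ([k1, k2, p1, p2, k3] as OpenCV has them; the pictures are not rectified), "extrinsics" (4x4, takes a point from world to camera coordinates). Camera axes: x right, y down, z forward; pixel columns grow to the right and rows downward; lengths in m; the calibration is good to about 2 mm. A picture is of the moment at which its call begins: read the wrist's pose just before it. get_calibration takes no time and is no camera call; for the wrist camera it gives the pose at the moment of the call.
- manip.sign_off(): hands the job in; it is judged then, once.
Trained networks look in the newest picture that a camera, given by its name, has taken for a name from the list of things; names that differ only in an ending like _2 or _b are one class to them, and where a whole thing is asked for, a point or a joint stands for the part that bears it (a point fixed in the world has none). Each returns a list of dicts, best first, with "score" (0 to 1); they miss things now and then, are a little off and sometimes report something else, mostly with a low value. They report only what shows in the picture. A call takes as long as a camera call. They do not tell look-alikes from the thing itself.
- manip.look_for(camera, label): "bbox" ([left, top, width, height] in pixels, round what is visible of it).
- manip.mark_of(camera, label): "location" ([column, row] in pixels: a listed point, or the origin of a listed thing).
The state is a dict: "time": time; "joint_positions": joint angles; "qvel": joint speeds; "joint_torque": joint torques, N m; "position": TCP position; "eef_rot": TCP orientation; "force": force on the tool from outside, world axes, zero at the start; "ft_torque": the same for the moment, N m; "finger_gap": finger opening in m; "grip_force": force on a finger pad.
Only numpy, scipy, OpenCV 4.12 (cv2) and the standard library are available. Lean on these libraries where they do the work, as an engineer would, in place of code of your own. Each camera call takes 0.05 s, during which the arm holds its last target. There are 200 camera calls.

## Task

Lay the shorter of the two loose copper tubes in the open compartment of the plywood case, then slide the case's flat metal shutter fully shut over it. The shutter has no handle, so press down on it lightly and drag it; do not lean on the case with more than 20 N (2 kg). Leave the longer tube where it lies.

Things in the scene. Friction and masses are not known exactly. Their poses are not given: they have to be found in the camera images.
- tube_case: plywood case fixed to the worktop, 166 mm (its x) by 332 mm (its y), side rails 8 mm wide with tops at 47 mm; origin at the centre of its underside, z up. From +y to -y: open compartment (y +160..+70 mm), bare stretch of the flat metal shutter (y +70..-60), plywood hood over the shutter's tail (y below -60, top at 55.5 mm). Load it and its shutter with at most 20 N
- compartment (a point): centre of the compartment's floor: case x 0, y +115 mm, 6 mm above the underside. Inside, the compartment is 150 mm along the case's x and 90 mm along its y, with vertical walls; the shutter shuts over it from the -y side
- bed (a point): point fixed to the case at x 0, y +5 mm, level with the rail tops (47 mm above the underside): middle of the bare stretch, between the rails, where shutter always shows. It does not follow the shutter, whose flat top lies anywhere from 1 mm above to 7 mm below it (worn felt runners, differently each time): find it by touch
- shutter (a joint): opening in m: 0 fully shut (end stop), 0.09 fully open; shutting moves it to the case's +y. Smooth grey steel plate 149 mm wide, 225 long, 5 thick; its tail is out of reach under the hood, so drag it by friction. Sliding takes about 4 N, it stays where left, and yields about 1 mm per 12 N downward. A shut fingertip pressed on with 8 to 14 N drags it
- short_tube: straight copper tube, 130 mm long, 10 mm in diameter, loose on the worktop; its axis is its own y; origin on its surface at mid length (underneath at the start)
- long_tube: straight copper tube, 200 mm long, 14 mm in diameter, loose on the worktop beside the short one (either may be nearer the case); its axis is its own y; origin on its surface at mid length (underneath at the start). Too long for the case; it stays where it is
There are look-alikes about, which are no part of the job. There is more than one size of the short_tube; the one meant has the size given above.

How it is judged:
By the outcome, as a careful person would: the job done as asked, in the order asked, and still so for the second after the job is handed in, with the robot touching nothing.
It also fails if it takes over 51 s, if anything falls off the work surface, if the arm or the gripper's body presses on something with over 40 N, if the wrist force passes 120 N, or if a joint passes its speed limit or range.

## Working session

There is one attempt and no reset: what is moved stays moved. The work goes in short steps, Python scripts to look and compute and a tool call to move; the robot and the scene stay as the last step left them, time stands still between calls to the robot, and variables do not carry over. Pictures are saved under pics/ and viewed, at most 10 in all, crops included, and the job is handed in when it is done.

Besides the shell and the picture viewer there is one more tool, called after "Emit:" in YAML: its name, and indented under it one key for each argument. move_arm: Moves the arm, as the interface text tells. Its arguments: {"type":"object","properties":{"offset":{"type":"array"},"dr":{"type":"array"},"hand":{"type":"array"}},"required":["offset","dr","hand"]}

```bash
mkdir -p pics; cat > h.py <<'E'
import numpy as np, cv2
from plant import manip
def px2w(cal,uv,depth=None,z=None):
    K=np.array(cal["mtx"]);D=np.array(cal["distortion"],float);T=np.array(cal["extrinsics"])
    n=cv2.undistortPoints(np.array([[uv]],float),K,D)[0,0]
    R,t=T[:3,:3],T[:3,3]; c=-R.T@t; r=R.T@np.array([n[0],n[1],1])
    s=depth if depth is not None else (z-c[2])/r[2]
    return c+s*r
def cloud(cal,dep):
    K=np.array(cal["mtx"]);D=np.array(cal["distortion"],float);T=np.array(cal["extrinsics"])
    v,u=np.mgrid[:dep.shape[0],:dep.shape[1]]
    n=cv2.undistortPoints(np.stack([u,v],-1).reshape(-1,1,2).astype(float),K,D)[:,0]
    p=np.c_[n,np.ones(len(n))]*dep.reshape(-1,1)
    return ((p-T[:3,3])@T[:3,:3]).reshape(*dep.shape,3)
def snap(n,f):
    cal=manip.get_calibration(n); p,d=manip.snapshot(n)
    cv2.imwrite(f"pics/{f}.png",p[:,:,::-1]); np.savez(f"pics/{f}.npz",p=p,d=d,**{k:np.array(v) for k,v in cal.items()})
    return cal,p,d
E
python3 - <<'E'
from h import *
for n in ["scene","wrist"]:
    cal,p,d=snap(n,n+"0"); P=cloud(cal,d)
    for l in ["short_tube","long_tube","tube_case","compartment","bed"]:
        for f,k in ((manip.look_for,"bbox"),(manip.mark_of,"location")):
            for r in f(n,l)[:3]:
                q=r[k]; s=""
                if k=="location": 
                    u,v=[int(round(a)) for a in q]
                    s=P[v,u].round(3) if 0<=v<420 and 0<=u<560 else ""
                print(n,l,k,np.round(q,0),round(r["score"],2),s)
a=[cv2.imread(f"pics/{n}0.png") for n in("scene","wrist")]
E
```

```text
scene short_tube bbox [208. 293.  14.  71.] 0.75 
scene short_tube bbox [240. 230.  48.  14.] 0.55 
scene short_tube location [219. 330.] 0.72 [0.453 0.729 0.012]
scene short_tube location [260. 234.] 0.51 [0.519 0.432 0.01 ]
scene short_tube location [315. 250.] 0.42 [0.365 0.415 0.01 ]
scene long_tube bbox [234. 198.  66.  18.] 0.6 
scene long_tube bbox [260. 112.  78.  81.] 0.55 
scene long_tube location [267. 209.] 0.68 [0.547 0.343 0.015]
scene tube_case bbox [260. 110.  78.  84.] 0.68 
scene tube_case location [300. 154.] 0.67 [0.56  0.108 0.045]
scene compartment bbox [257. 112.  80.  85.] 0.62 
scene compartment location [286. 176.] 0.92 [0.571 0.182 0.007]
scene bed bbox [257. 114.  77.  77.] 0.72 
scene bed location [296. 149.] 0.91 [0.585 0.087 0.042]
wrist tube_case bbox [205.   0. 198. 273.] 0.83 
wrist compartment bbox [207.   1. 200. 273.] 0.95 
wrist compartment location [292.  10.] 0.86 [0.564 0.183 0.006]
wrist bed bbox [206.   0. 198. 272.] 0.86
```

View pics/scene0.png

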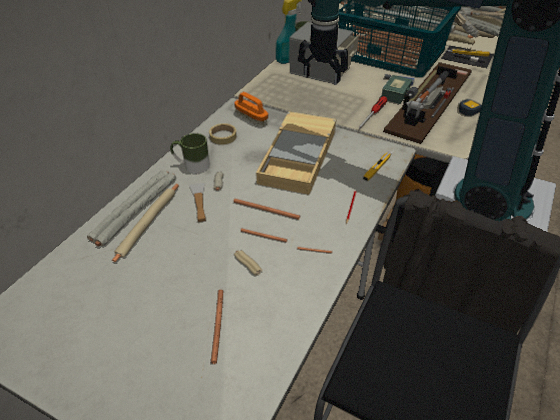

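View pics/wrist0.png

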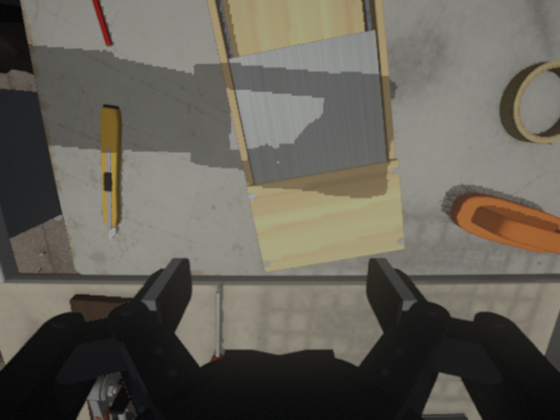

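The scene shows the case at (298,155). Copper rods lie at (267,209), (264,235), (315,250) and (218,326). I'll measure each rod's length and the case's pose next.

```bash
python3 - <<'E'
from h import *
z=np.load("pics/scene0.npz");p,d=z["p"],z["d"];P=cloud(z,d)
hsv=cv2.cvtColor(p,cv2.COLOR_RGB2HSV).astype(int);h,s,v=hsv[...,0],hsv[...,1],hsv[...,2]
m=((h<13)&(s>90)&(v>60)&(P[...,2]>-.01)&(P[...,2]<.04)).astype(np.uint8)
n,L,st,c=cv2.connectedComponentsWithStats(m)
for i in range(1,n):
    if st[i,4]<40: continue
    vv,uu=np.where(L==i)
    # project pixels onto plane z~=.007
    Q=np.array([px2w(z,(a,b),z=.006)[:2] for a,b in zip(uu,vv)])
    (cx,cy),sz,_=cv2.minAreaRect(Q.astype(np.float32)*1000); mu=Q.mean(0); w,V=np.linalg.eigh(np.cov(Q.T))
    print(st[i],(round(cx),round(cy)),np.round(sz),np.degrees(np.arctan2(V[1,1],V[0,1])).round(1),P[L==i][:,2].max().round(3))
# case outline from wrist: points z 0.03..0.07
z=np.load("pics/wrist0.npz");P=cloud(z,z["d"])
for lo,hi in((.05,.06),(.035,.05)):
    mm=(P[...,2]>lo)&(P[...,2]<hi)&(P[...,0]>.4); n,L,st,c=cv2.connectedComponentsWithStats(mm.astype(np.uint8))
    for i in range(1,n):
        if st[i,4]<800: continue
        q=P[L==i]; print(lo,st[i],cv2.minAreaRect(q[:,:2].astype(np.float32)*1000), np.median(q[:,2]))
z=np.load("pics/scene0.npz");P=cloud(z,z["d"])
mm=(P[...,2]>.035)&(P[...,2]<.062)&(P[...,0]>.4)&(P[...,0]<.75)&(P[...,1]>-.12)&(P[...,1]<.3)
n,L,st,c=cv2.connectedComponentsWithStats(mm.astype(np.uint8))
for i in range(1,n):
    if st[i,4]>500: q=P[L==i]; r=cv2.minAreaRect(q[:,:2].astype(np.float32)*1000);print("scene",r,cv2.boxPoints(r))
E
```

```text
[371  96  16  18 125] (459, -339) [129.  33.] 89.2 0.034
[347 191  10  29  59] (348, 208) [  6. 123.] 101.4 0.011
[234 199  66  20 250] (557, 334) [201.  15.] -173.3 0.019
[241 229  46  13 142] (512, 428) [130.  11.] -170.4 0.014
[298 247  34   6  66] (368, 412) [86.  7.] -161.6 0.011
[211 290  12  74 394] (468, 715) [ 13. 188.] 118.7 0.021
0.05 [  246   159   158   113 13092] ((605.2353515625, -37.12287139892578), (166.72271728515625, 106.85896301269531), 10.436294555664062) 0.054855570290027314
0.035 [  206     0   190   186 21562] ((578.8284912109375, 103.80233764648438), (166.55068969726562, 186.78802490234375), 10.289058685302734) 0.04178010761730644
0.035 [ 452  195  108   58 2493] ((824.4972534179688, -47.66178512573242), (52.02243423461914, 136.97756958007812), 75.38607025146484) 0.045246683136721574
scene ((583.83349609375, 71.01841735839844), (167.65135192871094, 345.22015380859375), 10.447214126586914) [[ 470.09814  225.56696]
 [ 532.6968  -113.93027]
 [ 697.56885  -83.53012]
 [ 634.9702   255.9671 ]]
```

```bash
python3 - <<'E'
from h import *
from scipy.spatial.transform import Rotation as R
s=manip.read_state();print({k:np.round(v,3) for k,v in s.items()})
w,x,y,z=s["eef_rot"];print(R.from_quat([x,y,z,w]).as_matrix().round(3))
T=np.array(manip.get_calibration("wrist")["extrinsics"]);print(-T[:3,:3].T@T[:3,3],T[2,:3])
E
```

```text
{'time': np.float64(1.1), 'joint_positions': array([-0.103,  0.087,  1.371,  0.   ,  1.684, -0.103]), 'qvel': array([-0.001, -0.   ,  0.   , -0.002,  0.   , -0.   ]), 'joint_torque': array([ 1.0000e-03, -3.5174e+01, -3.1346e+01, -0.0000e+00,  0.0000e+00,
       -0.0000e+00]), 'position': array([0.55 , 0.   , 0.208]), 'eef_rot': array([0.   , 0.707, 0.707, 0.   ]), 'force': array([ 0.786, -0.128,  0.43 ]), 'ft_torque': array([-0.028, -0.019, -0.005]), 'grip_force': np.float64(0.0), 'finger_gap': np.float64(0.085)}
[[-0.  1.  0.]
 [ 1.  0.  0.]
 [ 0.  0. -1.]]
[0.54958725 0.0742265  0.37342264] [ 8.92962293e-04 -2.90270776e-01 -9.56944136e-01]
```

Emit:
move_arm:
  offset:
    - [53,-5,6]
    - [53,-5,6]
    - [53,-5,6]
    - [53,-5,6]
    - [54,-5,6]
    - [54,-5,6]
    - [54,-4,6]
    - [54,-4,6]
    - [0,0,0]
  dr:
    - [0,0,0]
    - [0,0,0]
    - [0,0,0]
    - [0,0,0]
    - [0,0,0]
    - [0,0,0]
    - [0,0,0]
    - [0,0,0]
    - [0,0,10]
  hand: [0,0,0,0,0,0,0,0,0]

```text
time: 2.22
position: [0.5101, 0.4317, 0.1575]
eef_rot: [-0.001, 0.766, 0.643, -0.001]
force: [0.7, -1.4, -0.5]
finger_gap: 0.085
grip_force: 0.0
```

Emit:
move_arm:
  offset:
    - [0,0,0]
    - [0,0,0]
    - [0,0,0]
    - [0,0,0]
    - [0,0,0]
    - [0,0,0]
    - [0,0,0]
    - [0,0,0]
  dr:
    - [0,0,10]
    - [0,0,10]
    - [0,0,10]
    - [0,0,10]
    - [0,0,10]
    - [0,0,10]
    - [0,0,10]
    - [0,0,0]
  hand: [0,0,0,0,0,0,0,0]

```text
time: 3.22
position: [0.512, 0.428, 0.1596]
eef_rot: [0.0, 0.996, 0.088, -0.0]
force: [-0.9, 0.5, -1.5]
finger_gap: 0.0857
grip_force: 0.0
```

```bash
cat >> h.py <<'E'
from scipy.spatial.transform import Rotation as Ro
def tool():
    s=manip.read_state();w,x,y,z=s["eef_rot"];return s,np.array(s["position"]),Ro.from_quat([x,y,z,w]).as_matrix()
def copper(z,p,zz=.006,amin=60):
    P=cloud(z,z["d"] if "d" in z else None) if False else None
    hsv=cv2.cvtColor(p,cv2.COLOR_RGB2HSV).astype(int);m=((hsv[...,0]<13)&(hsv[...,1]>90)&(hsv[...,2]>60)).astype(np.uint8)
    n,L,st,c=cv2.connectedComponentsWithStats(m)
    for i in range(1,n):
        if st[i,4]<amin: continue
        vv,uu=np.where(L==i)
        Q=np.array([px2w(z,(a,b),z=zz)[:2] for a,b in zip(uu,vv)])*1000
        (cx,cy),sz,_=cv2.minAreaRect(Q.astype(np.float32)); w,V=np.linalg.eigh(np.cov(Q.T))
        print(st[i],"c",round(cx,1),round(cy,1),"size",np.round(sz),"ang",np.degrees(np.arctan(V[1,1]/V[0,1])).round(1))
E
python3 - <<'E'
from h import *
s,p,R=tool();print(s["time"],p,R.round(3))
cal,pic,d=snap("wrist","w1");copper(cal,pic,amin=300)
print([(np.round(r["location"]),r["score"]) for r in manip.mark_of("wrist","short_tube")])
E
```

```text
3.225 [0.51200427 0.42800102 0.15958529] [[ 0.984  0.176 -0.   ]
 [ 0.176 -0.984 -0.   ]
 [-0.     0.    -1.   ]]
[ 353   60   37  190 2024] c 553.9 337.4 size [202.  12.] ang 6.8
[274 126   9 116 815] c 510.6 429.5 size [128.   8.] ang 9.4
[   0  150   90   44 1089] c 482.6 687.0 size [ 12. 118.] ang -60.6
[(array([278., 184.]), 0.91), (array([270., 297.]), 0.76), (array([ 22., 179.]), 0.63)]
```

View pics/w1.png

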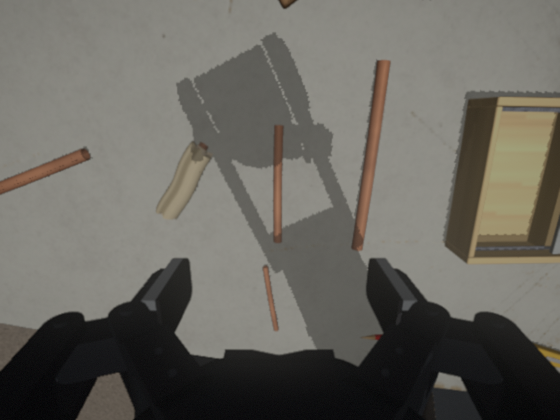

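The wrist view shows the short tube at (278,184), centred between the fingers, the long tube at (372,155) and the case at the right edge. I'll go down and grasp the short one.

Emit:
move_arm:
  offset:
    - [-1,-1,40]
    - [0,0,40]
    - [0,0,40]
    - [0,0,22]
    - [0,0,14]
    - [0,0,0]
    - [0,0,0]
    - [0,0,0]
    - [0,0,0]
    - [0,0,0]
    - [0,0,0]
    - [0,0,0]
  dr:
    - [0,0,0]
    - [0,0,0]
    - [0,0,0]
    - [0,0,0]
    - [0,0,0]
    - [0,0,0]
    - [0,0,0]
    - [0,0,0]
    - [0,0,0]
    - [0,0,0]
    - [0,0,0]
    - [0,0,0]
  hand: [0,0,0,60,120,160,255,255,255,255,255,255]

```text
time: 4.82
position: [0.5108, 0.4288, 0.0037]
eef_rot: [0.0, 0.996, 0.087, 0.0]
force: [-0.1, -0.6, -0.2]
finger_gap: 0.0004
grip_force: 0.0
```

The fingers closed on nothing. I'll raise and look.

Emit:
move_arm:
  offset:
    - [0,0,-30]
    - [0,0,-50]
    - [0,0,-40]
    - [0,0,0]
  dr:
    - [0,0,0]
    - [0,0,0]
    - [0,0,0]
    - [0,0,0]
  hand: [255,255,255,255]

```text
time: 5.32
position: [0.5132, 0.4305, 0.1296]
eef_rot: [-0.003, 0.996, 0.087, 0.005]
force: [0.3, -0.5, -0.6]
finger_gap: -0.0001
grip_force: 0.0
```

```bash
python3 - <<'E'
from h import *
s,p,R=tool();print(s["time"],p,s["finger_gap"],R.round(3))
cal,pic,d=snap("wrist","w2");copper(cal,pic,amin=150)
E
```

```text
5.325 [0.51322041 0.43052027 0.12960836] -0.00014446838365522518 [[ 0.985  0.174  0.009]
 [ 0.174 -0.985  0.006]
 [ 0.01  -0.004 -1.   ]]
[ 362   58   42  207 2452] c 553.6 337.4 size [202.  12.] ang 6.8
[276 130  10 117 908] c 515.8 430.4 size [118.   8.] ang 9.4
[   0  156   76   40 1007] c 489.2 675.2 size [12. 93.] ang -60.2
```

View pics/w2.png

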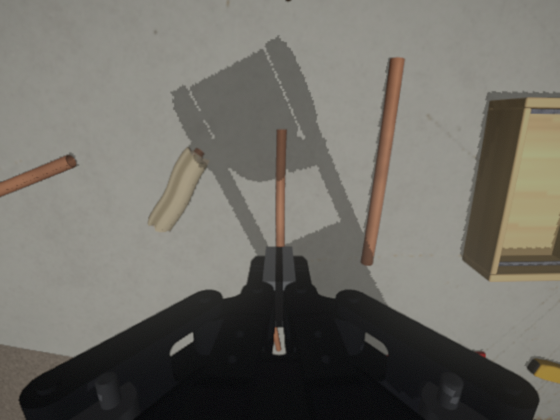

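The tube at (281,190) hasn't moved and is still between the fingers. The tips were only 1 mm below its axis, so they squeezed off it. I'll go lower this time, with the tips almost on the table.

Emit:
move_arm:
  offset:
    - [0,0,0]
    - [0,0,30]
    - [0,0,30]
    - [0,0,30]
    - [0,0,23]
    - [0,0,10]
    - [0,0,0]
    - [0,0,0]
    - [0,0,0]
    - [0,0,0]
    - [0,0,0]
    - [0,0,0]
  dr:
    - [0,0,0]
    - [0,0,0]
    - [0,0,0]
    - [0,0,0]
    - [0,0,0]
    - [0,0,0]
    - [0,0,0]
    - [0,0,0]
    - [0,0,0]
    - [0,0,0]
    - [0,0,0]
    - [0,0,0]
  hand: [100,100,100,100,100,100,100,100,200,255,255,255]

```text
time: 6.88
position: [0.5109, 0.4288, 0.0009]
eef_rot: [-0.0, 0.996, 0.087, 0.0]
force: [-0.2, -0.5, 0.0]
finger_gap: -0.0001
grip_force: 0.0
```

```bash
python3 - <<'E'
from h import *
s,p,R=tool();print(s["time"],p,s["finger_gap"],s["force"],s["grip_force"])
cal,pic,d=snap("wrist","w3")
c2,p2,d2=snap("side","s3")
for c in (cal,c2):
    T=np.array(c["extrinsics"]);q,_=cv2.projectPoints(np.array([p,[.511,.429,.01]]),cv2.Rodrigues(T[:3,:3])[0],T[:3,3],np.array(c["mtx"]),np.array(c["distortion"],float));print(q[:,0].round())
u,v=[int(a) for a in q[0,0]]
a,b=max(0,min(u-110,340)),max(0,min(v-80,260))
crop=cv2.resize(p2[b:b+160,a:a+220],(440,320),interpolation=2)
im=np.zeros((420,800,3),np.uint8);im[:,:360]=pic[:,100:460];im[:320,360:]=crop
cv2.imwrite("pics/c3.png",im[:,:,::-1])
E
```

```text
6.875 [0.51094487 0.42880942 0.00090373] -0.00012967903592453633 [-0.2023982  -0.47123903  0.04371606] 0.0
[[279. 243.]
 [279. 250.]]
[[269. 239.]
 [269. 236.]]
```

View pics/c3.png

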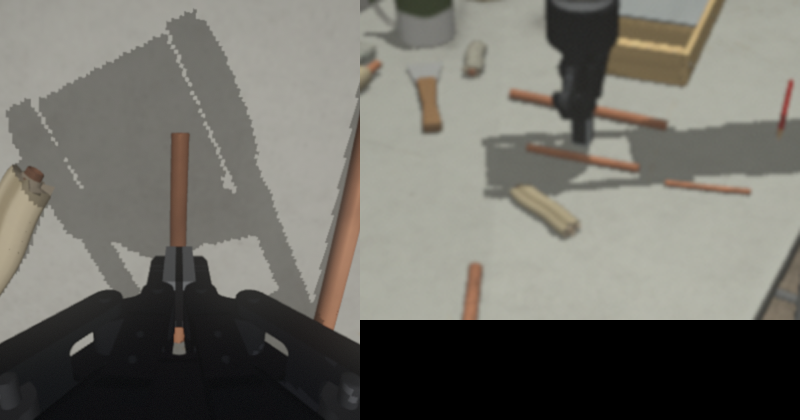

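The side crop shows the fingertips ending above the tube, at about (582,143), while the reported TCP projects to (580,160). I'll check the tip height in the depth data.

```bash
python3 - <<'E'
from h import *
z=np.load("pics/w3.npz");P=cloud(z,z["d"])
print("table",[P[v,u].round(3) for v,u in((100,250),(60,250),(200,350),(150,200))],"tube",P[200,279].round(3))
print("tips",[P[v,u].round(3) for v,u in((250,270),(255,292),(262,272),(262,288))])
z=np.load("pics/s3.npz");P=cloud(z,z["d"])
for v in range(205,247,3): print(v,[P[v,u].round(3).tolist() for u in (265,270)])
Q=P.reshape(-1,3);k=(abs(Q[:,0]-.511)<.03)&(abs(Q[:,1]-.429)<.05)&(Q[:,2]>.013)&(Q[:,2]<.1);print(Q[k].min(0),Q[k].max(0),k.sum())
c=z["extrinsics"];print(-c[:3,:3].T@c[:3,3])
E
```

```text
table [array([ 0.588,  0.458, -0.001]), array([ 0.608,  0.461, -0.   ]), array([ 0.544,  0.393, -0.   ]), array([ 0.558,  0.481, -0.   ])] tube [0.54  0.434 0.01 ]
tips [array([0.521, 0.435, 0.034]), array([0.523, 0.425, 0.04 ]), array([0.521, 0.434, 0.046]), array([0.522, 0.427, 0.044])]
205 [[0.499, 0.468, 0.112], [0.5, 0.444, 0.1]]
208 [[0.489, 0.487, 0.118], [0.501, 0.443, 0.092]]
211 [[0.488, 0.487, 0.111], [0.51, 0.426, 0.073]]
214 [[0.493, 0.479, 0.098], [0.494, 0.455, 0.085]]
217 [[0.503, 0.461, 0.079], [0.495, 0.455, 0.078]]
220 [[0.513, 0.443, 0.058], [0.493, 0.457, 0.072]]
223 [[0.513, 0.443, 0.051], [0.502, 0.441, 0.053]]
226 [[0.513, 0.443, 0.043], [0.106, 1.178, 0.588]]
229 [[0.513, 0.443, 0.035], [0.502, 0.441, 0.038]]
232 [[0.532, 0.409, 0.002], [0.521, 0.405, 0.002]]
235 [[0.519, 0.433, 0.012], [0.517, 0.413, 0.001]]
238 [[0.518, 0.435, 0.005], [0.506, 0.432, 0.007]]
241 [[0.515, 0.439, 0.001], [0.505, 0.434, 0.001]]
244 [[0.511, 0.446, -0.001], [0.5, 0.444, 0.0]]
[0.48978288 0.38047471 0.0269413 ] [0.51968752 0.47892649 0.09952973] 326
[0.10649879 1.17842135 0.58821309]
```

The fingers really end about 29 mm above the reported TCP: table heights are correct, but the tip depth is about 0.03. I'll open, go lower in small steps and watch the force.

Emit:
move_arm:
  offset:
    - [0,0,0]
    - [0,0,0]
    - [0,0,0]
    - [0,0,8]
    - [0,0,8]
    - [0,0,5]
    - [0,0,4]
    - [0,0,0]
  dr:
    - [0,0,0]
    - [0,0,0]
    - [0,0,0]
    - [0,0,0]
    - [0,0,0]
    - [0,0,0]
    - [0,0,0]
    - [0,0,0]
  hand: [150,150,150,150,150,150,150,150]

```text
time: 7.98
position: [0.511, 0.4289, -0.0242]
eef_rot: [-0.0, 0.996, 0.087, 0.0]
force: [0.0, 0.6, 0.1]
finger_gap: 0.0348
grip_force: 0.0
```

Emit:
move_arm:
  offset:
    - [0,0,0]
    - [0,0,0]
    - [0,0,0]
    - [0,0,0]
  dr:
    - [0,0,0]
    - [0,0,0]
    - [0,0,0]
    - [0,0,0]
  hand: [200,230,255,255]

```text
time: 8.48
position: [0.5117, 0.4292, -0.023]
eef_rot: [-0.0, 0.996, 0.087, 0.001]
force: [0.9, -0.5, 4.4]
finger_gap: 0.0076
grip_force: 59.2
```

The gap is 7.6 mm, so the tips pinch above the tube's axis, at about z 8. I'll reopen and go 6 mm lower.

Emit:
move_arm:
  offset:
    - [0,0,0]
    - [0,0,0]
    - [0,0,3]
    - [0,0,3]
    - [0,0,0]
    - [0,0,0]
    - [0,0,0]
    - [0,0,0]
    - [0,0,0]
  dr:
    - [0,0,0]
    - [0,0,0]
    - [0,0,0]
    - [0,0,0]
    - [0,0,0]
    - [0,0,0]
    - [0,0,0]
    - [0,0,0]
    - [0,0,0]
  hand: [170,170,170,170,170,210,240,255,255]

```text
time: 9.6
position: [0.514, 0.4307, -0.0231]
eef_rot: [-0.002, 0.996, 0.087, 0.004]
force: [-3.7, -2.2, 23.3]
finger_gap: 0.0077
grip_force: 63.5
```

Emit:
move_arm:
  offset:
    - [0,0,-6]
    - [0,0,-10]
    - [0,0,-20]
    - [0,0,-20]
    - [0,0,0]
    - [0,0,0]
  dr:
    - [0,0,0]
    - [0,0,0]
    - [0,0,0]
    - [0,0,0]
    - [0,0,0]
    - [0,0,0]
  hand: [255,255,255,255,255,255]

```text
time: 10.35
position: [0.5108, 0.4287, 0.0258]
eef_rot: [0.0, 0.996, 0.087, 0.0]
force: [-0.6, -0.6, -0.7]
finger_gap: 0.0079
grip_force: 58.6
```

```bash
python3 - <<'E'
from h import *
s,p,R=tool();print(s["time"],p,s["finger_gap"],s["force"],s["grip_force"],R.round(3))
cal,pic,d=snap("wrist","w4")
c2,p2,d2=snap("side","s4")
P=cloud(cal,d);print([P[v,279].round(3).tolist() for v in range(110,260,12)])
crop=cv2.resize(p2[159:319,159:379],(440,320),interpolation=2)
im=np.zeros((420,800,3),np.uint8);im[:,:360]=pic[:,100:460];im[:320,360:]=crop
cv2.imwrite("pics/c4.png",im[:,:,::-1])
E
```

```text
10.35 [0.51081015 0.42872944 0.02577862] 0.007870017494052724 [-0.5646392  -0.64808737 -0.67051611] 58.5943204164505 [[ 0.985  0.174  0.   ]
 [ 0.174 -0.985 -0.   ]
 [ 0.     0.    -1.   ]]
[[0.586, 0.442, -0.001], [0.579, 0.441, -0.001], [0.572, 0.44, -0.001], [0.57, 0.439, 0.057], [0.565, 0.438, 0.058], [0.56, 0.438, 0.057], [0.555, 0.437, 0.057], [0.549, 0.436, 0.058], [0.543, 0.435, 0.058], [0.538, 0.434, 0.057], [0.531, 0.432, 0.057], [0.526, 0.431, 0.058], [0.519, 0.43, 0.057]]
```

View pics/c4.png

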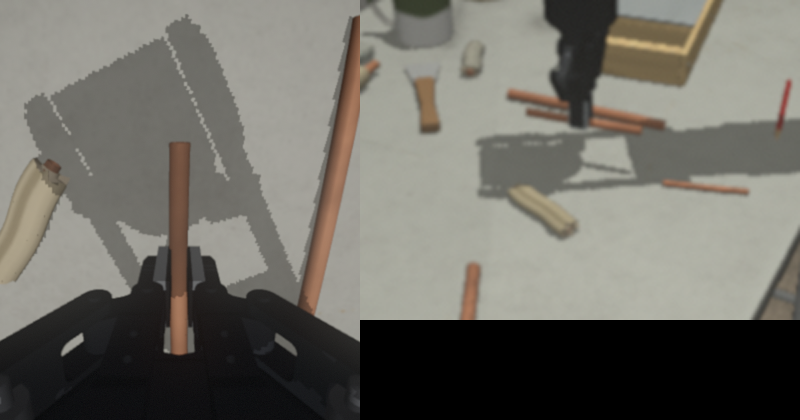

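The tube is gripped level; the wrist depth puts its top at z 0.0575. I'll carry it over the compartment.

Emit:
move_arm:
  offset:
    - [0,0,-40]
    - [0,0,-40]
    - [1,20,0]
    - [2,40,0]
    - [2,48,0]
    - [2,50,0]
    - [2,50,0]
    - [2,40,0]
    - [0,0,0]
    - [0,0,0]
  dr:
    - [0,0,0]
    - [0,0,0]
    - [0,0,0]
    - [0,0,0]
    - [0,0,0]
    - [0,0,0]
    - [0,0,0]
    - [0,0,0]
    - [0,0,0]
    - [0,0,0]
  hand: [255,255,255,255,255,255,255,255,255,255]

```text
time: 11.7
position: [0.5639, 0.1862, 0.1043]
eef_rot: [-0.0, 0.996, 0.087, -0.001]
force: [-0.1, -0.1, -0.3]
finger_gap: 0.0075
grip_force: 58.7
```

```bash
python3 - <<'E'
from h import *
s,p,R=tool();print(s["time"],p,s["finger_gap"],s["grip_force"])
cal,pic,d=snap("wrist","w5")
P=cloud(cal,d).reshape(-1,3)*1000
a=np.radians(10.35);o=np.array([584.7,74.2]);q=(P[:,:2]-o);X=q@[np.cos(a),np.sin(a)];Y=q@[-np.sin(a),np.cos(a)]
k=(P[:,2]>42)&(P[:,2]<50)
for lo in (0,40,80,120,150):
    m=k&(Y>lo)&(Y<lo+15);print(lo,"rail x",X[m&(X>70)&(X<95)].min() if (m&(X>70)&(X<95)).any() else None,X[m&(X<95)].max() if m.any() else None)
m=k&(X>60)&(X<90);print("end rail max Y",Y[m].max())
m=k&(abs(X)<60)&(Y>130);print("far wall Y",Y[m].min() if m.any() else None,Y[m].max() if m.any() else None)
t=(P[:,2]>100)&(P[:,2]<125)&(X>25);print("tube X max",X[t].max(),"Y",np.median(Y[t]),"z",np.median(P[t,2]))
e=(np.array(p[:2])*1000-o);print("tcp in case",e@[np.cos(a),np.sin(a)],e@[-np.sin(a),np.cos(a)])
f=(P[:,2]>0)&(P[:,2]<12)&(abs(X)<75)&(Y>60)&(Y<160);print("floor",np.median(P[f,2]) if f.any() else 0,X[f].max(),Y[f].min(),Y[f].max())
sh=(P[:,2]>35)&(P[:,2]<46)&(abs(X)<70)&(abs(Y)<100);print("shutter z",np.median(P[sh,2]) if sh.any() else 0,Y[sh].max() if sh.any() else 0)
E
```

```text
11.7 [0.56389945 0.18617703 0.10427119] 0.00753277429407092 58.70121896266937
0 rail x 70.16224280773201 81.96947262690392
40 rail x 70.14865113348456 82.58562011453148
80 rail x 74.45753782835517 82.00220630348285
120 rail x 74.64425562230673 82.25469389759097
150 rail x 70.13651498910589 82.49624652564634
end rail max Y 165.6353958143972
far wall Y 159.28258634213142 165.91171897558368Traceback (most recent call last):
  File "<stdin>", line 11, in <module>
    return umr_maximum(a, axis, None, out, keepdims, initial, where)
ValueError: zero-size array to reduction operation maximum which has no identity
```

Rail edges at X 74.5–82.3 and the end wall at Y 159.3–165.9 confirm the case pose to 1 mm. The TCP is over the compartment centre, so I'll lower and release.

Emit:
move_arm:
  offset:
    - [0,0,40]
    - [0,0,40]
    - [0,0,22]
    - [0,0,10]
    - [0,0,6]
    - [0,0,0]
    - [0,0,0]
    - [0,0,0]
    - [0,0,0]
    - [0,0,0]
    - [0,0,0]
  dr:
    - [0,0,0]
    - [0,0,0]
    - [0,0,0]
    - [0,0,0]
    - [0,0,0]
    - [0,0,0]
    - [0,0,0]
    - [0,0,0]
    - [0,0,0]
    - [0,0,0]
    - [0,0,0]
  hand: [255,255,255,255,255,255,255,185,185,185,185]

```text
time: 13.12
position: [0.5648, 0.1864, -0.0122]
eef_rot: [0.0, 0.996, 0.087, 0.0]
force: [-0.1, -0.4, -0.1]
finger_gap: 0.0239
grip_force: 0.0
```

Emit:
move_arm:
  offset:
    - [0,0,-10]
    - [0,0,-30]
    - [0,0,-40]
    - [0,0,-38]
    - [0,40,0]
    - [0,55,0]
    - [0,53,0]
    - [0,0,0]
    - [0,0,0]
    - [0,0,0]
  dr:
    - [0,0,0]
    - [0,0,0]
    - [0,0,0]
    - [0,0,0]
    - [0,0,0]
    - [0,0,0]
    - [0,0,0]
    - [0,0,0]
    - [0,0,0]
    - [0,0,0]
  hand: [185,185,185,185,185,255,255,255,255,255]

```text
time: 14.38
position: [0.5903, 0.042, 0.106]
eef_rot: [-0.0, 0.996, 0.088, 0.0]
force: [-0.7, 0.7, -0.6]
finger_gap: -0.0002
grip_force: 0.0
```

```bash
cat >> h.py <<'E'
def case(P):
    a=np.radians(10.35);q=np.asarray(P)[...,:2]*1000-np.array([584.7,74.2]);return q@[np.cos(a),np.sin(a)],q@[-np.sin(a),np.cos(a)]
E
python3 - <<'E'
from h import *
s,p,R=tool();print(s["time"],p,s["finger_gap"],s["force"],R.round(3),"case",case(p))
c,pic,d=snap("scene","sc6");P=cloud(c,d);X,Y=case(P)
sh=(P[...,2]>.033)&(P[...,2]<.05)&(abs(X)<65)&(Y<85)&(Y>-50);print("shutter z",np.median(P[sh][:,2]),"edge",np.percentile(Y[sh],99))
cv2.imwrite("pics/c6.png",cv2.resize(pic[90:240,200:380],None,fx=3.2,fy=3.2,interpolation=2)[:,:,::-1])
E
```

```text
14.375 [0.59034701 0.04201964 0.10600156] -0.00017495979342561877 [-0.68959217  0.71660857 -0.57679281] [[ 0.985  0.175  0.   ]
 [ 0.175 -0.985  0.   ]
 [ 0.    -0.    -1.   ]] case (np.float64(-0.22642314378782047), np.float64(-32.671282306473636))
shutter z 0.042804312972682064 edge 71.83599361933078
```

View pics/c6.png

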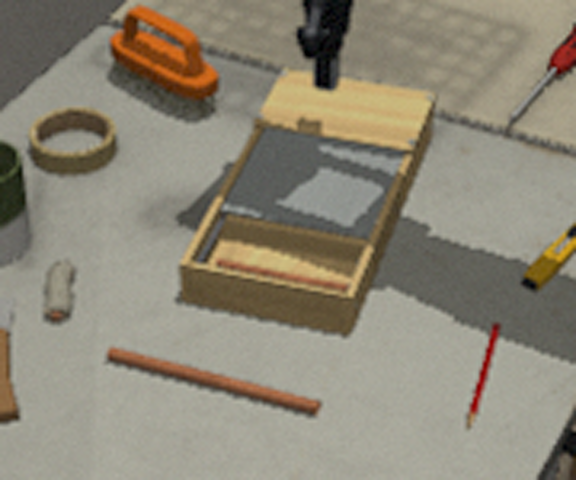

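The picture shows the tube lying in the compartment at (285,275), the shutter still open and the long tube untouched. Next I'll feel for the shutter with the shut fingers.

Emit:
move_arm:
  offset:
    - [0,0,40]
    - [0,0,30]
    - [0,0,6]
    - [0,0,2]
    - [0,0,2]
    - [0,0,0]
    - [0,0,0]
  dr:
    - [0,0,0]
    - [0,0,0]
    - [0,0,0]
    - [0,0,0]
    - [0,0,0]
    - [0,0,0]
    - [0,0,0]
  hand: [255,255,255,255,255,255,255]

```text
time: 15.3
position: [0.591, 0.0407, 0.0266]
eef_rot: [0.0, 0.996, 0.087, 0.001]
force: [0.6, 0.2, -0.3]
finger_gap: -0.0003
grip_force: 0.0
```

Emit:
move_arm:
  offset:
    - [0,0,2]
    - [0,0,2]
    - [0,0,0]
  dr:
    - [0,0,0]
    - [0,0,0]
    - [0,0,0]
  hand: [255,255,255]

```text
time: 15.68
position: [0.5902, 0.0407, 0.0214]
eef_rot: [-0.0, 0.996, 0.087, -0.0]
force: [0.2, -0.4, 0.7]
finger_gap: -0.0001
grip_force: 0.0
```

Emit:
move_arm:
  offset:
    - [0,0,2]
    - [0,0,0]
    - [0,0,0]
  dr:
    - [0,0,0]
    - [0,0,0]
    - [0,0,0]
  hand: [255,255,255]

```text
time: 16.05
position: [0.5905, 0.0407, 0.0197]
eef_rot: [0.0, 0.996, 0.087, 0.0]
force: [0.4, 0.2, -0.3]
finger_gap: -0.0001
grip_force: 0.0
```

Emit:
move_arm:
  offset:
    - [0,0,2]
    - [0,0,0]
    - [0,0,0]
  dr:
    - [0,0,0]
    - [0,0,0]
    - [0,0,0]
  hand: [255,255,255]

```text
time: 16.42
position: [0.5908, 0.0407, 0.0183]
eef_rot: [0.0, 0.996, 0.087, 0.0]
force: [-1.6, -0.0, 3.4]
finger_gap: 0.0002
grip_force: 1.7
```

Emit:
move_arm:
  offset:
    - [0,0,2]
    - [0,0,0]
    - [0,0,0]
  dr:
    - [0,0,0]
    - [0,0,0]
    - [0,0,0]
  hand: [255,255,255]

```text
time: 16.8
position: [0.5909, 0.0407, 0.0177]
eef_rot: [0.0, 0.996, 0.087, 0.001]
force: [-3.5, 0.1, 9.6]
finger_gap: 0.0004
grip_force: 4.8
```

Emit:
move_arm:
  offset:
    - [0,-2,0.5]
    - [0,-4,0]
    - [0,-6,0]
    - [0,-6,0]
    - [0,0,0]
  dr:
    - [0,0,0]
    - [0,0,0]
    - [0,0,0]
    - [0,0,0]
    - [0,0,0]
  hand: [255,255,255,255,255]

```text
time: 17.42
position: [0.5879, 0.0572, 0.0176]
eef_rot: [0.001, 0.996, 0.087, 0.001]
force: [-4.7, -2.7, 10.8]
finger_gap: -0.0005
grip_force: 5.4
```

```bash
cat > m.py <<'E'
from h import *
import sys
s,p,R=tool();print(s["time"],"case",np.round(case(p),1),p[2],s["force"])
c,pic,d=snap("scene",sys.argv[1]);P=cloud(c,d);X,Y=case(P)
sh=(P[...,2]>.033)&(P[...,2]<.046)&(abs(X)<60)&(Y<158)&(Y>-50)
b,e=np.histogram(Y[sh],np.arange(40,166,6));print("edge",np.percentile(Y[sh],[95,99]),b)
E
python3 m.py sc7
```

```text
17.425 case [  0.1 -17.3] 0.017598666998590792 [-4.66907869 -2.71591682 10.77916212]
edge [84.29665704 88.94691201] [47 43 41 56 41 40 57 59 11  0  0  0  0  0  0  0  0  0  0  4]
```

The shutter follows the finger: its edge went from 72 to 89. I'll keep dragging.

Emit:
move_arm:
  offset:
    - [0,-7,0]
    - [0,-7,0]
    - [0,-7,0]
    - [0,-7,0]
    - [0,-7,0]
    - [0,0,0]
  dr:
    - [0,0,0]
    - [0,0,0]
    - [0,0,0]
    - [0,0,0]
    - [0,0,0]
    - [0,0,0]
  hand: [255,255,255,255,255,255]

```text
time: 18.23
position: [0.5815, 0.092, 0.0175]
eef_rot: [0.001, 0.996, 0.087, 0.0]
force: [-4.9, -3.0, 11.7]
finger_gap: 0.0001
grip_force: 5.7
```

Emit:
move_arm:
  offset:
    - [0,-7,0]
    - [0,-7,0]
    - [0,-7,0]
    - [0,-6,0]
    - [0,0,0]
  dr:
    - [0,0,0]
    - [0,0,0]
    - [0,0,0]
    - [0,0,0]
    - [0,0,0]
  hand: [255,255,255,255,255]

```text
time: 18.85
position: [0.5766, 0.1185, 0.0175]
eef_rot: [0.001, 0.996, 0.087, 0.0]
force: [-4.5, -3.7, 11.8]
finger_gap: -0.0002
grip_force: 5.8
```

```bash
python3 m.py sc8
```

```text
18.85 case [-0.  45.1] 0.017530170051426618 [-4.46675382 -3.68829504 11.76843423]
edge [145.39701664 150.19920425] [39 45 47 36 55 49 46 46 53 49 44 48 48 50 54 48 50 59 30  6]
```

Emit:
move_arm:
  offset:
    - [0,-5,0]
    - [0,-5,0]
    - [0,-3,0]
    - [0,-3,0]
    - [0,0,0]
  dr:
    - [0,0,0]
    - [0,0,0]
    - [0,0,0]
    - [0,0,0]
    - [0,0,0]
  hand: [255,255,255,255,255]

```text
time: 19.52
position: [0.5757, 0.1334, 0.0177]
eef_rot: [0.002, 0.996, 0.087, 0.002]
force: [-1.1, -4.6, 9.3]
finger_gap: 0.0001
grip_force: 4.6
```

```bash
python3 m.py sc9
```

```text
19.525 case [ 1.8 59.8] 0.017723008416426503 [-1.13336447 -4.6185843   9.25603119]
edge [145.61128184 151.75780595] [30 38 37 45 44 46 44 46 54 43 42 60 47 51 47 56 45 59 32  6]
```

The near wall hides the last few mm of the shutter from the scene camera, so I'll lift and check with the wrist camera.

Emit:
move_arm:
  offset:
    - [0,0,-10]
    - [0,0,-40]
    - [0,-30,-50]
    - [0,-30,-20]
    - [0,0,0]
    - [0,0,0]
  dr:
    - [0,0,0]
    - [0,0,0]
    - [0,0,0]
    - [0,0,0]
    - [0,0,0]
    - [0,0,0]
  hand: [255,255,255,255,255,255]

```text
time: 20.32
position: [0.5626, 0.194, 0.1338]
eef_rot: [0.0, 0.996, 0.087, -0.001]
force: [-1.1, -0.0, 0.1]
finger_gap: -0.0001
grip_force: 0.0
```

```bash
python3 - <<'E'
from h import *
s,p,R=tool();print(s["time"],p,s["force"])
c,pic,d=snap("wrist","w10");P=cloud(c,d);X,Y=case(P);Z=P[...,2]
for x in (35,45,55,65):
    k=(abs(X-x)<3)&(Y>130)&(Y<172);o=np.argsort(Y[k]);print(x,[(round(a,1),round(b*1000)) for a,b in zip(Y[k][o],Z[k][o])][::6][-14:])
cv2.imwrite("pics/c10.png",pic[:,:,::-1])
E
```

```text
20.325 [0.56261885 0.1939731  0.13378388] [-1.07155842 -0.01001156  0.07880953]
35 [(np.float64(156.7), 42), (np.float64(157.5), 42), (np.float64(158.3), 41), (np.float64(159.2), 41), (np.float64(159.6), 45), (np.float64(159.8), 44), (np.float64(160.5), 45), (np.float64(161.3), 46), (np.float64(162.1), 46), (np.float64(162.7), 46), (np.float64(163.0), 46), (np.float64(163.8), 46), (np.float64(164.6), 46), (np.float64(165.4), 46)]
45 [(np.float64(156.9), 42), (np.float64(157.3), 41), (np.float64(158.1), 41), (np.float64(158.9), 41), (np.float64(159.7), 41), (np.float64(159.9), 46), (np.float64(160.5), 47), (np.float64(160.9), 46), (np.float64(161.6), 46), (np.float64(162.4), 46), (np.float64(163.0), 47), (np.float64(163.8), 47), (np.float64(164.0), 47), (np.float64(165.0), 46)]
55 [(np.float64(157.6), 41), (np.float64(158.4), 41), (np.float64(159.2), 41), (np.float64(159.5), 45), (np.float64(159.8), 44), (np.float64(160.2), 47), (np.float64(161.0), 46), (np.float64(161.6), 47), (np.float64(162.0), 45), (np.float64(162.7), 46), (np.float64(163.4), 46), (np.float64(164.2), 46), (np.float64(164.9), 47), (np.float64(165.2), 46)]
65 [(np.float64(157.0), 43), (np.float64(157.8), 42), (np.float64(158.6), 42), (np.float64(158.9), 41), (np.float64(159.7), 40), (np.float64(159.8), 40), (np.float64(160.3), 46), (np.float64(161.0), 47), (np.float64(161.5), 46), (np.float64(162.3), 46), (np.float64(162.9), 47), (np.float64(163.7), 47), (np.float64(164.4), 46), (np.float64(165.4), 45)]
```

View pics/c10.png

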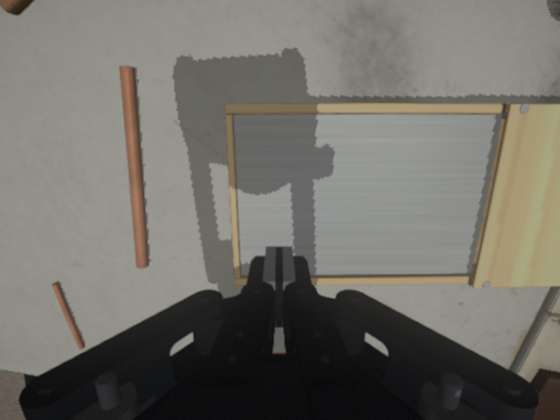

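The picture shows the shutter (240–500, 112–275) running flush to the end wall at column 235 with no gap, and the long tube still in place at (135,165). The shutter is fully shut, so I'll hand in.

```bash
python3 -c "
from plant import manip
print(manip.sign_off())"
```

```text
the job is handed in; nothing more can be done
None
```

The 130 mm tube is in the compartment and the shutter is shut flush against the end wall, dragged with readings of at most about 12 N; the long tube was not moved, and I handed the job in at about 20 s (no verdict was returned).

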